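# Change over the carriers of a sample loader

## Task

On the sample loader, push the empty carrier fully home. Then hook a fingertip behind the upright lip of the carrier that holds the tube rack and draw it all the way out to its stop. Do not grasp, lift or touch the tube rack, and leave the bottle carrier and everything else where it is.

Things in the scene. Friction and masses are not known exactly. Their poses are not given: they have to be found in the camera images.
- tube_carrier (a joint): carrier with the tube rack, in m: 0 fully home (pushed in, away from the robot, hard stop), 0.120 fully out at the front stop; grows as it is drawn out along -x of its lip, towards the robot. About 2 N of friction, no spring or latch: it stays where it is left. Starts home.
- empty_carrier (a joint): carrier on which nothing stands, in m: 0 fully home (pushed in, away from the robot, hard stop), 0.120 fully out at the front stop; grows as it is drawn out along -x of its lip, towards the robot. About 2 N of friction, no spring or latch: it stays where it is left. Starts 40 to 100 mm out.
- bottle_carrier (a joint): carrier with two bottles, in m: 0 fully home (pushed in, away from the robot, hard stop), 0.120 fully out at the front stop; grows as it is drawn out along -x of its lip, towards the robot. About 2 N of friction, no spring or latch: it stays where it is left. Starts home.
- tube_lip: upright grey lip at the front end of the tube carrier: a plate 6 mm thick, 66 mm wide, rising 31 mm above the tongue behind it. Origin: middle of its top edge (56 mm above the bench). x runs along the rail, away from the robot (home); y across; z up. Behind it is the flat tongue, bare for 66 mm, its top 25 mm above the bench: room for fingertips.
- empty_lip: upright grey lip at the front end of the empty carrier: a plate 6 mm thick, 66 mm wide, rising 31 mm above the tongue behind it. Origin: middle of its top edge (56 mm above the bench). x runs along the rail, away from the robot (home); y across; z up. Built like the tube carrier; before the lip the lane is under 18 mm high, rails beside it 26 mm.
- bottle_lip: upright grey lip at the front end of the bottle carrier: a plate 6 mm thick, 66 mm wide, rising 31 mm above the tongue behind it. Origin: middle of its top edge (56 mm above the bench). x runs along the rail, away from the robot (home); y across; z up. Built like the tube carrier.
- loader: fixed sample loader: white base 400 x 292 x 10 mm and a docking head at its far end, 97 mm high. Three like grey carriers lie side by side in any order at 92 mm pitch, each 202 mm long: lip, tongue, then a tray 130 x 76 mm with 16 mm walls. Origin on the bench, mid-lane; x along the lanes, away from the robot. A carrier's lip front is 120 mm before it when home, 240 mm when out.
- tube_rack: orange tube rack 112 x 60 x 42 mm with ten white-capped tubes reaching 61 mm above its underside, standing loose in the tray of the tube carrier with a few mm of play. Origin at the centre of its underside, x along its length.
- bottle_a: amber bottle 50 mm in diameter, 75 mm high, loose in the bottle carrier. Origin at the centre of its underside.
- bottle_b: second amber bottle, like the first.
- buffer_bottle: white bottle 64 mm in diameter, 150 mm high, loose on the bench. Origin at the centre of its underside.
- tip_box: box of pipette tips 120 x 80 x 85 mm, blue with a clear top, loose on the bench. Origin at the centre of its underside.
- beaker: glass beaker 70 mm in diameter, 90 mm high, loose on the bench. Origin at the centre of its underside.
There are look-alikes about, which are no part of the job. Leave any green or red look-alike of the buffer_bottle alone.

How it is judged:
By the outcome, as a careful person would: the job done as asked, in the order asked, and still so for the second after the job is handed in, with the robot touching nothing.
It also fails if it takes over 45 s, if anything falls off the work surface, if the arm or the gripper's body presses on something with over 40 N, if the wrist force passes 120 N, or if a joint passes its speed limit or range.

## Robot

A 7-joint arm with a two-finger parallel gripper is mounted at the origin on the work surface. World frame = base frame: x ahead of the robot, y to its left, z up, the work surface at z = 0. Lengths are in m, angles in rad, forces in N, time in s.
With the tool pointing down it reaches from about 0.425 to 0.925 m from the base axis. Payload 6.8 kg.
Tool frame: the origin (TCP) lies at the very end of the fingers, on their centre line; the grasp point (between the pads) lies 19 mm behind it; z points along the fingers, x is the direction in which the jaws open and shut, and the axes are right-handed (so a half turn about z gives the same grasp; the last joint's range is limited). The gripper opens to 85 mm and grips with 20 to 120 N. Pads are 22 mm wide; open, the fingers measure 114 mm over their backs; the gripper's body (76 mm by 85 mm) begins 54 mm behind the grasp point. The pads swing forward as they close: fully open they stand 13 mm farther back than shut.
Start: joints at [1.008, 0.477, 0.022, 1.555, -0.011, 1.109, -0.083], TCP at [0.297, -0.606, 0.199] pointing down, gripper open.
Joint ranges: [-2.96, 2.96], [-0.34, 2.1], [-1.41, 1.46], [0.24, 2.44], [-1.37, 4.51], [0.17, 1.92], [-2.96, 2.96]. Speed limits (rad/s): [2.39, 2.39, 3.14, 3.14, 3.14, 3.14, 3.14].

## Interface

Orientations are given as a unit quaternion [x, y, z, w].
In Python, from workcell import get_obs, grab_frame, job_done gives the robot as it stands. The module is installed in compiled form; this text tells all that it offers.
- The arm moves only by the tool step_arm, never from a script. Its argument "increments" is a list of rows, each a list of 3 entries, a list of its own where there are three numbers: the finger opening in cm, from 0 to 8.54, then the shift along the tool's x, y, z in cm, then the turn about the tool's z in rad. A call has 1 to 20 rows; each row is the pose to reach, as a shift and turn from the pose commanded when the call began, along the tool's axes at that moment; what a row does not reach only later rows make up. A row lasts 1/12 s, in which the tool goes at most 41.7 mm and 7.16 degrees, less where a joint would pass 70% of its speed; a pose out of reach is approached as far as the arm can. A call with a gripper value outside its range is refused whole. The fingers move at their own pace and stop on an object; the grip force is fixed at half the most. Time passes only in rows, so rows that repeat a pose let the fingers close. It gives the time, the measured TCP pose, the force and the opening at its end, in the units of the state.
- get_obs(): the state, without advancing time (a new reading comes with each control period).
- grab_frame(name): name is "scene" or "top"; returns a dict with "frame" (480x640x3 uint8, red, green, blue), "camera_matrix" (3x3 intrinsics, pixels), "position" and "orientation" of the camera in the world. Camera axes: x right, y up, looking along -z (the intrinsics and any distortion apply to the point x, -y, -z); pixel columns grow to the right and rows downward; lengths in m; the calibration is good to about 2 mm. A picture is of the moment at which its call begins. There is no depth.
- job_done(): hands the job in, once; it reports no verdict.
The state is a dict: "time_s": time; "q": joint angles; "qvel": joint speeds; "effort": joint torques, N m; "position": TCP position; "tool_rot": TCP orientation; "contact_force": force on the tool from outside, world axes, zero at the start; "torque": the same for the moment, N m; "grip_width": finger opening in m.
Only numpy, scipy, OpenCV 4.12 (cv2) and the standard library are available. Lean on these libraries where they do the work, as an engineer would, in place of code of your own. Each camera call takes 0.05 s, during which the arm holds its last target. There are 200 camera calls.

## Working session

There is one attempt and no reset: what is moved stays moved. The work goes in short steps, Python scripts to look and compute and a tool call to move; the robot and the scene stay as the last step left them, time stands still between calls to the robot, and variables do not carry over. Pictures are saved under pics/ and viewed, about 8 in all and at most 12, crops included, and the job is handed in when it is done.

Besides the shell and the picture viewer there is one more tool, called after "Emit:" as a command line: name --argument value ..., lists and objects as JSON in quotes. step_arm: Moves the arm, as the interface text tells. Its arguments: {"type":"object","properties":{"increments":{"type":"array","items":{"type":"array"}}},"required":["increments"]}

```bash
mkdir -p pics; cat > h.py <<'E'
import numpy as np, cv2
from scipy.spatial.transform import Rotation as R
from workcell import get_obs, grab_frame, job_done
def snap(n,f):
    d=grab_frame(n); cv2.imwrite(f,d['frame'][:,:,::-1]); 
    np.savez(f+'.npz',K=d['camera_matrix'],p=d['position'],o=d['orientation']); return d
def load(f):
    d=np.load(f+'.npz'); return dict(camera_matrix=d['K'],position=d['p'],orientation=d['o'])
def ray(d,u,v,z):
    K=np.array(d['camera_matrix']);c=np.linalg.inv(K)@[u,v,1]
    r=R.from_quat(d['orientation']).apply([c[0],-c[1],-c[2]])
    p=np.array(d['position']);return p+r*(z-p[2])/r[2]
def proj(d,P):
    q=R.from_quat(d['orientation']).inv().apply(np.array(P)-d['position'])
    c=np.array(d['camera_matrix'])@[q[0],-q[1],-q[2]];return c[:2]/c[2]
E
python3 - <<'E'
from h import *
for n in('scene','top'):
    d=snap(n,f'pics/{n}0.png');print(n,{k:d[k] for k in d if k!='frame'})
print(get_obs())
E
```

```text
scene {'camera_matrix': array([[444.48555822,   0.        , 326.62709631],
       [  0.        , 444.48555822, 240.28471142],
       [  0.        ,   0.        ,   1.        ]]), 'position': array([ 1.2080923 , -0.68574888,  0.71437082]), 'orientation': array([0.4295471 , 0.17380609, 0.330174  , 0.82235385])}
top {'camera_matrix': array([[586.40465487,   0.        , 325.96989492],
       [  0.        , 586.40465487, 242.89021899],
       [  0.        ,   0.        ,   1.        ]]), 'position': array([ 4.77213499e-01, -7.05014352e-04,  1.51141151e+00]), 'orientation': array([-0.02496333,  0.02647907,  0.71164534, -0.70159575])}
{'time_s': 0.1, 'q': array([ 1.00790234,  0.47774644,  0.02236433,  1.55633618, -0.01147832,
        1.10932639, -0.08311609]), 'qvel': array([ 1.55162313e-03, -2.98219797e-03,  5.74035844e-04, -7.61986539e-04,
        1.11149985e-05, -5.34445427e-04, -2.08365494e-04]), 'effort': array([ 3.96364398e-03, -5.97773123e+01,  1.61360130e+00, -2.81956404e+01,
        1.28644813e-02,  5.04653261e-03,  2.27077356e-05]), 'position': array([ 0.29622028, -0.60587254,  0.19761091]), 'tool_rot': array([ 8.48313417e-01, -5.29493753e-01, -7.53504091e-04, -3.80097876e-04]), 'contact_force': array([-0.26790585,  0.32243104, -0.01266213]), 'torque': array([-0.00460816,  0.02809725, -0.00563476]), 'grip_width': 0.08543749723774842}
```

View pics/top0.png

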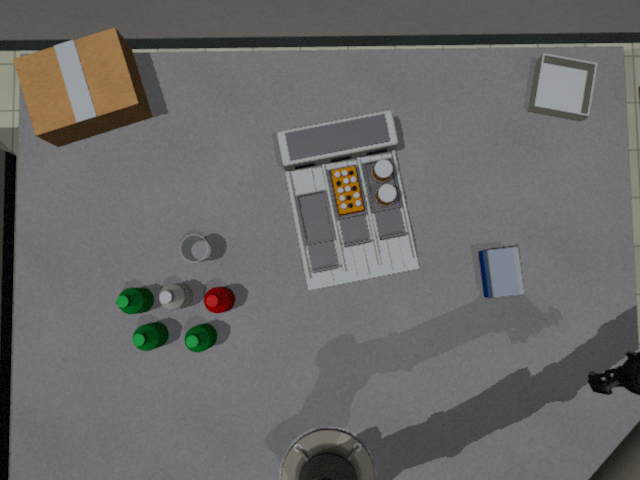

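View pics/scene0.png

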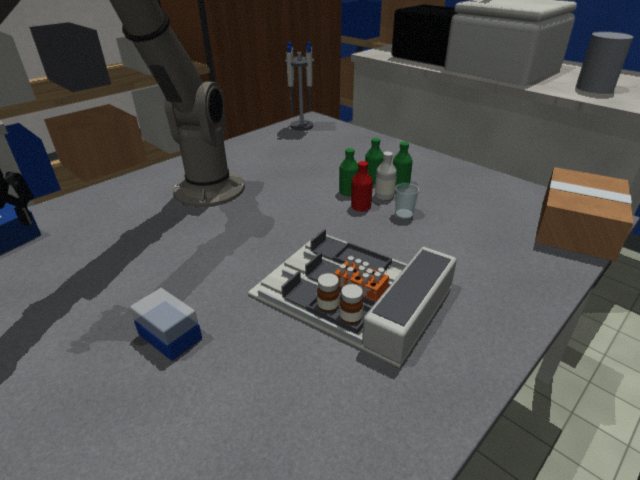

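Top view: the lanes run up the image. The empty carrier is on the left with its lip near (323,270), the tube carrier (orange rack at 348,190) is in the middle with its lip near (355,243), and the bottle carrier is on the right with its lip near (393,238). I'll enlarge this to confirm.

```bash
python3 - <<'E'
from h import *
a=cv2.imread('pics/top0.png')[105:295,270:425]
b=cv2.imread('pics/scene0.png')[220:365,245:465]
a=cv2.resize(a,None,fx=3.1,fy=3.1,interpolation=2)
b=cv2.resize(b,(318,210),interpolation=2)
a=a[:590]
c=np.zeros((590,800,3),np.uint8);c[:a.shape[0],:a.shape[1]]=a;c[:210,482:]=b
cv2.imwrite('pics/crop1.png',c)
d=load('pics/top0.png')
# white base front corners guess
for uv in [(308,288),(418,268),(278,133),(394,112)]: print(uv,ray(d,*uv,0.01 if uv[1]>200 else .097))
E
```

```text
(308, 288) [0.47183684 0.04280842 0.01      ]
(418, 268) [ 0.5188567  -0.23934577  0.01      ]
(278, 133) [0.85205112 0.10925692 0.097     ]
(394, 112) [ 0.90059067 -0.17634646  0.097     ]
```

View pics/crop1.png

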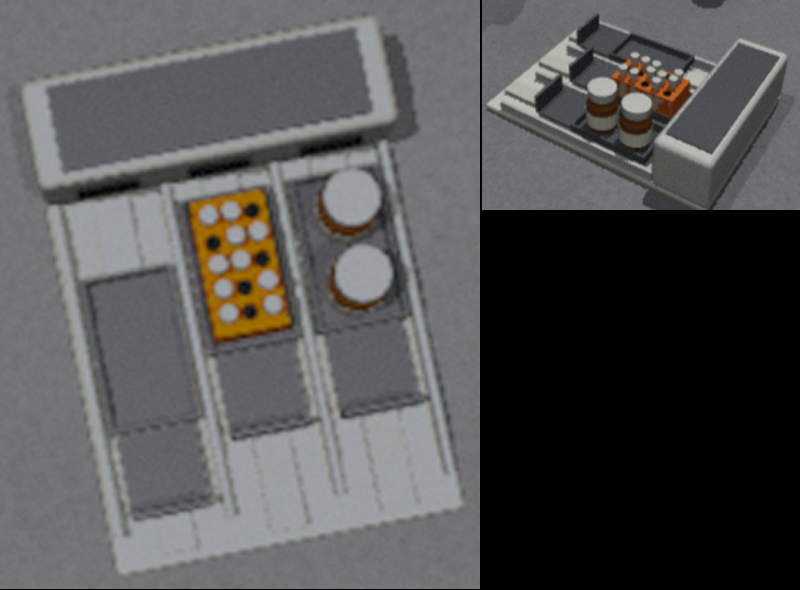

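The empty carrier is on the left (+y), the rack carrier in the middle and the bottle carrier on the right; the crop confirms it. Next I'll measure the lip front edges.

```bash
python3 - <<'E'
from h import *
d=load('pics/top0.png'); g=cv2.cvtColor(cv2.imread('pics/top0.png'),6).astype(np.float32)
yaw=np.radians(9.55); ex=np.array([np.cos(yaw),np.sin(yaw),0]);ey=np.array([-ex[1],ex[0],0])
F=np.array([0.4953,-0.0983,0])   # mid front edge of base
s=np.arange(-.01,.31,.002)
def samp(P): 
    u=np.float32([proj(d,p) for p in P]); return cv2.remap(g,u[:,:1],u[:,1:],1)[:,0]
for name,o in(('empty',.092),('tube',0),('bottle',-.092)):
    pr=np.mean([samp([F+ex*a+ey*(o+b)+[0,0,.03] for a in s]) for b in np.linspace(-.02,.02,9)],0)
    dg=np.diff(pr); print(name,[(round(float(s[i])+.001,3),int(dg[i])) for i in np.argsort(dg)[:3]],[(round(float(s[i])+.001,3),int(dg[i])) for i in np.argsort(-dg)[:3]])
# cross profile at lip rows: edges across y
t=np.arange(-.16,.16,.002)
for a in(.07,.16):
    pr=np.mean([samp([F+ex*(a+b)+ey*c+[0,0,.025] for c in t]) for b in(-.01,0,.01)],0);dg=np.diff(pr)
    print(a,[(round(float(t[i])+.001,3),int(dg[i])) for i in np.argsort(-abs(dg))[:12]])
# scene: lip top corners predicted
e=load('pics/scene0.png'); im=cv2.imread('pics/scene0.png')
for o,a in((.092,.045),(0,.12),(-.092,.12)):
    for y in(-.033,.033):
        u=proj(e,F+ex*a+ey*(o+y)+[0,0,.056]); print(o,a,u.round(1)); cv2.circle(im,tuple(int(round(x*16)) for x in u),16,(0,0,255),-1,shift=4)
cv2.imwrite('pics/ov.png',cv2.resize(im[220:365,245:465],None,fx=3.6,fy=3.6,interpolation=2))
E
```

```text
empty [(0.305, -38), (0.303, -36), (0.301, -30)] [(0.237, 30), (0.239, 25), (-0.003, 18)]
tube [(0.305, -40), (0.303, -35), (0.307, -33)] [(0.171, 26), (0.289, 22), (0.291, 21)]
bottle [(0.307, -37), (0.305, -33), (0.087, -33)] [(0.243, 22), (0.181, 21), (-0.001, 20)]
0.07 [(-0.141, 30), (-0.143, 27), (0.057, -24), (0.125, 19), (0.131, -19), (-0.135, -19), (-0.131, 18), (0.145, -18), (0.135, 18), (0.055, -17), (-0.049, 16), (0.043, 16)]
0.16 [(0.137, 25), (-0.139, 25), (-0.141, 25), (0.051, -25), (0.045, 21), (-0.041, -19), (-0.135, -19), (0.135, 19), (-0.133, -17), (-0.047, 17), (0.043, 17), (-0.035, -16)]
0.092 0.045 [312.8 241.8]
0.092 0.045 [327.2 230.1]
0 0.12 [315.8 270.5]
0 0.12 [331.3 256.6]
-0.092 0.12 [291.9 291.9]
-0.092 0.12 [309.3 276.3]
```

View pics/ov.png

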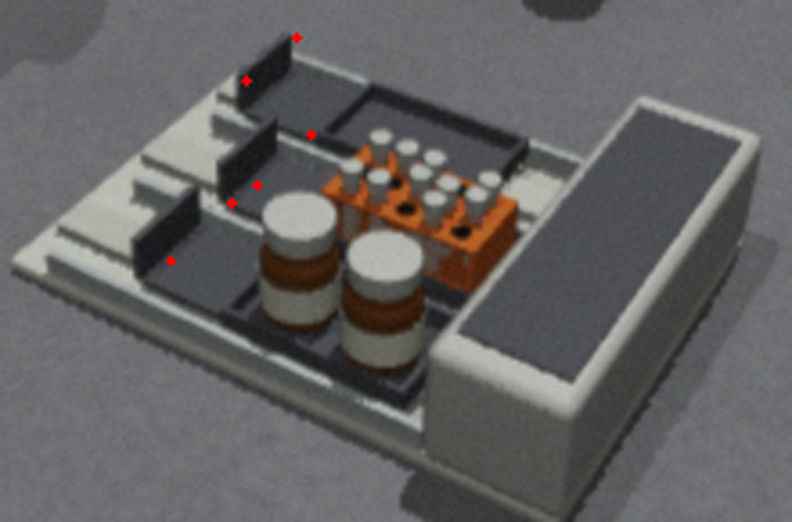

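```bash
python3 - <<'E'
from h import *
e=load('pics/scene0.png'); d=load('pics/top0.png')
yaw=np.radians(9.55); ex=np.array([np.cos(yaw),np.sin(yaw),0]);ey=np.array([-ex[1],ex[0],0]);F=np.array([0.4953,-0.0983,0])
S=lambda x,y:(245+x/3.6,220+y/3.6)
T=lambda x,y:(270+x/3.1,105+y/3.1)
for n,cam,z,pts in(('scene',e,.056,[S(240,75),S(292,35),S(222,155),S(275,122),S(136,240),S(197,188)]),
                 ('top',d,.056,[T(135,515),T(220,500),T(232,436),T(317,422),T(340,416),T(427,402)])):
    for p in pts:
        P=ray(cam,*p,z); print(n,P.round(4),((P-F)@ex).round(4),((P-F)@ey).round(4))
h=lambda s,y:(F+ex*s+ey*y).round(4)
print(get_obs()['position'])
E
```

```text
scene [ 0.5246 -0.0315  0.056 ] 0.04 0.061
scene [0.5155 0.032  0.056 ] 0.0415 0.1251
scene [ 0.5828 -0.1059  0.056 ] 0.085 -0.022
scene [ 0.5826 -0.0547  0.056 ] 0.0933 0.0285
scene [ 0.6064 -0.2037  0.056 ] 0.092 -0.1224
scene [ 0.5963 -0.1417  0.056 ] 0.0924 -0.0596
top [0.5135 0.0272 0.056 ] 0.0388 0.1208
top [ 0.5245 -0.041   0.056 ] 0.0383 0.0517
top [ 0.5757 -0.0514  0.056 ] 0.0871 0.0329
top [ 0.586  -0.1199  0.056 ] 0.0859 -0.0363
top [ 0.5906 -0.1384  0.056 ] 0.0873 -0.0554
top [ 0.6009 -0.2086  0.056 ] 0.0858 -0.1263
[ 0.29622028 -0.60587254  0.19761091]
```

Both views agree: the home lip fronts are about 88 mm from the base's front edge, the empty lip is about 39 mm from it (so about 48 mm out), and yaw is 9.55°. I'll move to above the lane before the empty lip, with the jaws shut.

Emit:
step_arm --increments '[[0,[-1,-1,0],0.01],[0,[-3,-2.8,0],0.02],[0,[-5.5,-5.2,0],0.035],[0,[-8,-7.5,0],0.05],[0,[-10.5,-9.9,0],0.065],[0,[-13,-12.2,0],0.08],[0,[-15.5,-14.6,0],0.1],[0,[-18,-16.9,0],0.12],[0,[-20.5,-19.3,0],0.14],[0,[-23,-21.6,0],0.15],[0,[-25.5,-24,0],0.165],[0,[-28,-26.3,0],0.18],[0,[-30.5,-28.7,0],0.195],[0,[-33,-31,0],0.21],[0,[-35.5,-33.4,0],0.225],[0,[-38,-35.7,0],0.24],[0,[-40.5,-38.1,0],0.255],[0,[-43,-40.4,0],0.27],[0,[-44.8,-42,0],0.28],[0,[-45.5,-42.75,0],0.288]]'

```text
time_s: 1.77
position: [0.4811, -0.0055, 0.1985]
tool_rot: [0.765, -0.644, -0.0, -0.001]
contact_force: [-0.5, -0.3, -0.9]
grip_width: -0.0002
```

Emit:
step_arm --increments '[[0,[0.2,0,2],0],[0,[0.4,0,5],0],[0,[0.4,0,8],0],[0,[0.4,0,11],0],[0,[0.4,0,13.5],0],[0,[0.4,0,15],0],[0,[0.4,0,16],0],[0,[0.4,0,16.3],0],[0,[0.4,0,16.3],0],[0,[0.4,0,16.3],0]]'

```text
time_s: 2.6
position: [0.482, -0.0137, 0.0362]
tool_rot: [0.764, -0.646, 0.0, -0.0]
contact_force: [0.5, 0.4, 1.3]
grip_width: -0.0003
```

```bash
python3 - <<'E'
from h import *
o=get_obs();print(o['position'],o['contact_force'],o['time_s'])
a=snap('scene','pics/s1.png')['frame'][200:365,245:465]; b=snap('top','pics/t1.png')['frame'][105:295,270:425]
a=cv2.resize(a,(480,360),interpolation=2);b=cv2.resize(b,(310,380),interpolation=2)
c=np.zeros((380,790,3),np.uint8);c[:360,:480]=a;c[:,480:]=b;cv2.imwrite('pics/c2.png',c[:,:,::-1])
E
```

```text
[ 0.48204754 -0.01374421  0.03621008] [0.45557594 0.4107309  1.28785137] 2.6
```

View pics/c2.png

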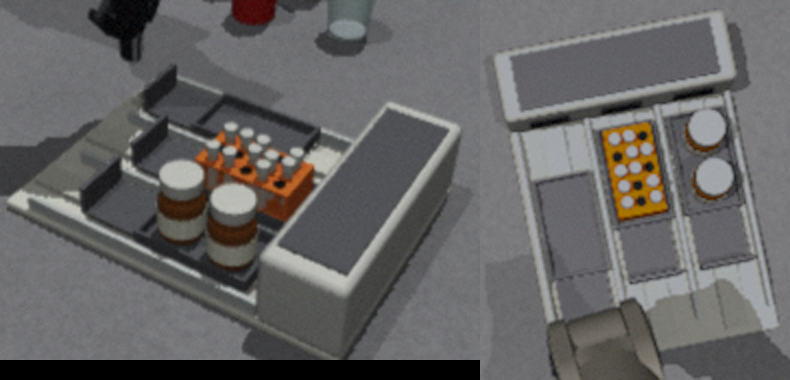

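The shut fingertips are in front of the empty lip, in the lane. Now I'll push (forward is tool −y).

Emit:
step_arm --increments '[[0,[-0.2,-0.5,0],0],[0,[-0.3,-1.2,0],0],[0,[-0.3,-1.8,0],0],[0,[-0.3,-2.2,0],0],[0,[-0.3,-2.6,0],0],[0,[-0.3,-3,0],0],[0,[-0.3,-3.4,0],0],[0,[-0.3,-3.8,0],0],[0,[-0.3,-4.2,0],0],[0,[-0.3,-4.6,0],0],[0,[-0.3,-5,0],0],[0,[-0.3,-5.4,0],0],[0,[-0.3,-5.8,0],0],[0,[-0.3,-6.2,0],0],[0,[-0.3,-6.5,0],0],[0,[-0.3,-6.8,0],0],[0,[-0.3,-6.9,0],0],[0,[-0.3,-7,0],0],[0,[-0.3,-7,0],0]]'

```text
time_s: 4.28
position: [0.55, 0.0008, 0.0355]
tool_rot: [0.764, -0.646, -0.0, 0.0]
contact_force: [-0.3, -0.1, -0.2]
grip_width: -0.0002
```

Emit:
step_arm --increments '[[0,[0,-0.2,0],0],[0,[0,-0.4,0],0],[0,[0,-0.6,0],0]]'

```text
time_s: 4.53
position: [0.5559, 0.0018, 0.0355]
tool_rot: [0.764, -0.646, 0.0, 0.0]
contact_force: [-0.3, 0.4, -0.4]
grip_width: 0.0
```

Emit:
step_arm --increments '[[0,[0,-0.2,0],0],[0,[0,-0.4,0],0]]'

```text
time_s: 4.7
position: [0.56, 0.0025, 0.0356]
tool_rot: [0.764, -0.646, 0.0, -0.0]
contact_force: [-0.2, 0.4, -0.0]
grip_width: 0.0003
```

```bash
cat > look.py <<'E'
import sys
from h import *
n=sys.argv[1]
o=get_obs();print(o['position'],o['contact_force'],o['time_s'])
a=snap('scene',f'pics/s{n}.png')['frame'][200:365,245:465]; b=snap('top',f'pics/t{n}.png')['frame'][105:295,270:425]
a=cv2.resize(a,(480,360),interpolation=2);b=cv2.resize(b,(310,380),interpolation=2)
c=np.zeros((380,790,3),np.uint8);c[:360,:480]=a;c[:,480:]=b;cv2.imwrite(f'pics/c{n}.png',c[:,:,::-1])
E
python3 look.py 3
```

```text
[0.56004086 0.00249675 0.03555073] [-0.22980524  0.39213558 -0.04066598] 4.7
```

View pics/c3.png

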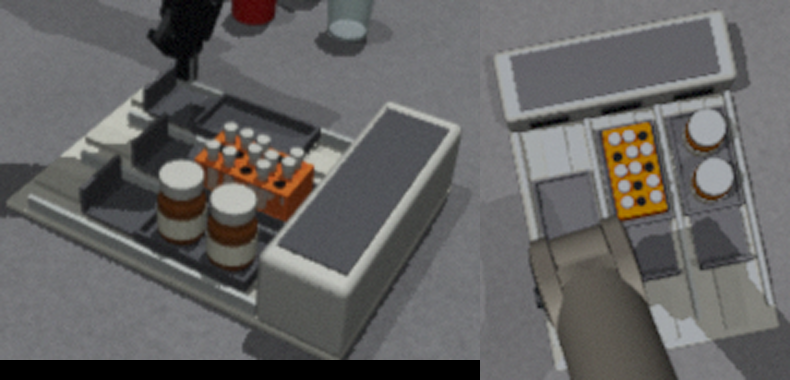

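```bash
python3 - <<'E'
from h import *
for n,p in((1,[.482,-.0137,.0362]),(3,[.56,.0025,.0355])):
  for c in 'st': print(n,c,proj(load(f'pics/{c}{n}.png'),p))
a=cv2.imread('pics/s1.png')[170:270,270:370];b=cv2.imread('pics/s3.png')[170:270,270:370]
cv2.imwrite('pics/z.png',cv2.resize(np.hstack([a,b]),(800,400),interpolation=2))
for n in '01 3'.replace(' ',''): 
  d=load('pics/s%s.png'%n); print(d['position'],d['orientation'])
E
```

```text
1 s [305.43663809 237.89086813]
1 t [330.16480522 283.65808337]
3 s [330.59189243 247.21472787]
3 t [323.27774355 252.73293839]Traceback (most recent call last):
  File "<stdin>", line 7, in <module>
  File "h.py", line 8, in load
    d=np.load(f+'.npz'); return dict(camera_matrix=d['K'],position=d['p'],orientation=d['o'])
    fid = stack.enter_context(open(os.fspath(file), "rb"))
                              ~~~~^^^^^^^^^^^^^^^^^^^^^^^
FileNotFoundError: [Errno 2] No such file or directory: 'pics/s0.png.npz'
```

View pics/z.png

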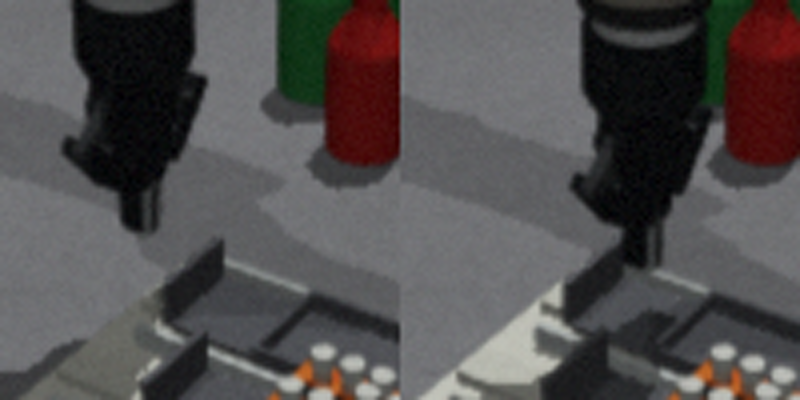

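```bash
python3 - <<'E'
from h import *
for n,p in((1,[.482,-.0137]),(3,[.56,.0025])):
  for z in(.036,.046,.056,.066): print(n,z,proj(load(f'pics/s{n}.png'),p+[z]).round(1))
p=[.2962,-.6059]
for z in(.18,.198,.22): print(proj(load('pics/scene0.png'),p+[z]).round(1),proj(load('pics/top0.png'),p+[z]).round(1))
a=cv2.imread('pics/scene0.png')[150:270,0:80];b=cv2.imread('pics/top0.png')[330:430,560:640]
cv2.imwrite('pics/z2.png',np.hstack([cv2.resize(a,(400,600),interpolation=2),cv2.resize(b,(400,500),interpolation=2)[:500].copy() if 0 else cv2.copyMakeBorder(cv2.resize(b,(400,500),interpolation=2),0,100,0,0,0)]))
E
```

```text
1 0.036 [305.4 238. ]
1 0.046 [305.3 234.9]
1 0.056 [305.2 231.8]
1 0.066 [305.1 228.6]
3 0.036 [330.6 247.1]
3 0.046 [330.6 243.9]
3 0.056 [330.6 240.8]
3 0.066 [330.6 237.6]
[ 19.8 264.2] [595.7 362.6]
[ 16.2 256.8] [599.5 363.7]
[ 11.5 247.6] [604.2 365. ]
```

View pics/z2.png

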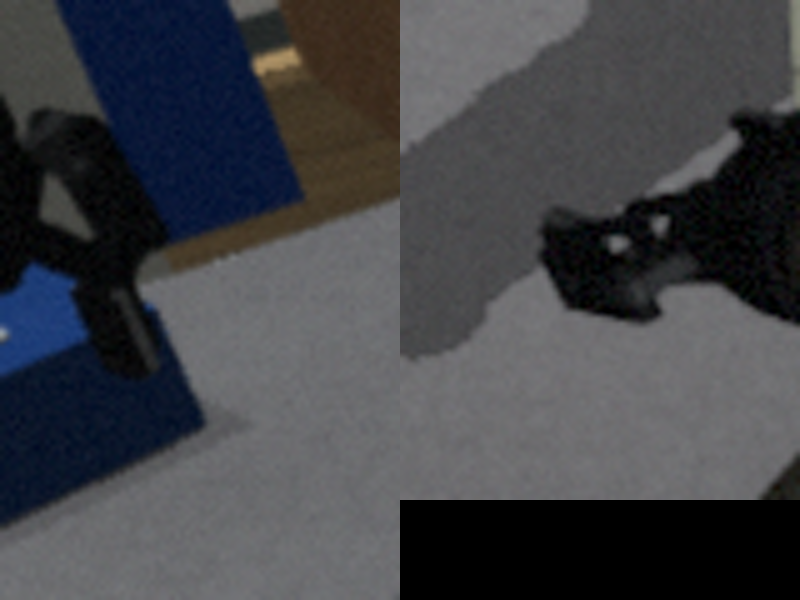

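The tip shows about 30 mm higher than the reported z in the scene view, which explains passing over the lip without contact (forces ~0, carrier unmoved). I'll back out the same way, then descend in small steps with force and image checks.

Emit:
step_arm --increments '[[0,[0,0.5,0],0],[0,[0,1.5,0],0],[0,[0,2.5,0],0],[0,[0,3.5,0],0],[0,[0,4.5,0],0],[0,[0,5.5,0],0],[0,[0,6.5,0],0],[0,[0,7.5,0],0],[0,[0,8,0],0],[0,[0,8,0.4],0],[0,[0,8,0.8],0],[0,[0,8,1.2],0],[0,[0,8,1.2],0]]'

```text
time_s: 5.88
position: [0.4809, -0.0107, 0.0226]
tool_rot: [0.764, -0.646, -0.0, 0.0]
contact_force: [0.3, 0.3, -0.1]
grip_width: -0.0
```

```bash
python3 look.py 4; python3 - <<'E'
from h import *
o=get_obs();p=list(o['position'][:2]);d=load('pics/s4.png')
for z in(.024,.04,.05,.06): print(z,proj(d,p+[z]).round(1))
g=cv2.cvtColor(cv2.imread('pics/s4.png'),6)
u=int(round(proj(d,p+[.05])[0]))
for v in range(215,250): print(v,g[v,u-5:u+6].tolist())
E
```

```text
[ 0.48087426 -0.01068178  0.02261217] [ 0.27451964  0.33301676 -0.05190846] 5.8833
0.024 [306.1 241. ]
0.04 [306.  236.1]
0.05 [305.9 233.1]
0.06 [305.7 229.9]
215 [13, 10, 12, 11, 12, 6, 15, 9, 11, 8, 13]
216 [8, 9, 6, 14, 15, 11, 5, 4, 5, 9, 23]
217 [7, 6, 12, 7, 11, 9, 7, 8, 13, 10, 32]
218 [14, 7, 14, 10, 3, 13, 6, 15, 20, 23, 58]
219 [5, 8, 15, 10, 9, 7, 10, 19, 39, 47, 84]
220 [12, 12, 1, 12, 6, 9, 18, 26, 43, 54, 84]
221 [11, 1, 6, 12, 14, 24, 32, 29, 40, 53, 83]
222 [23, 10, 15, 9, 11, 41, 53, 39, 37, 48, 84]
223 [26, 10, 8, 14, 17, 43, 52, 43, 27, 39, 88]
224 [28, 11, 10, 8, 16, 43, 55, 42, 30, 41, 85]
225 [29, 16, 16, 9, 15, 40, 52, 43, 34, 36, 83]
226 [30, 10, 8, 13, 11, 37, 53, 42, 36, 45, 85]
227 [28, 12, 9, 10, 13, 42, 51, 45, 33, 53, 85]
228 [29, 14, 9, 10, 13, 31, 54, 45, 34, 56, 87]
229 [41, 25, 13, 9, 17, 31, 53, 42, 35, 58, 90]
230 [73, 45, 31, 17, 19, 40, 54, 46, 44, 71, 91]
231 [111, 90, 69, 45, 33, 47, 57, 59, 71, 91, 93]
232 [112, 110, 104, 88, 76, 72, 68, 73, 89, 93, 99]
233 [118, 115, 112, 112, 112, 94, 90, 92, 94, 94, 95]
234 [111, 113, 116, 113, 116, 114, 1
[... 160 characters left out ...]
 112, 115, 113, 114, 110, 113, 104]
238 [113, 114, 114, 114, 115, 113, 110, 113, 113, 115, 105]
239 [112, 115, 114, 115, 114, 112, 113, 109, 113, 108, 82]
240 [110, 114, 117, 114, 116, 117, 111, 111, 112, 95, 59]
241 [106, 111, 112, 115, 118, 115, 114, 110, 112, 71, 39]
242 [112, 113, 111, 115, 114, 110, 110, 89, 78, 57, 42]
243 [107, 115, 115, 114, 110, 104, 93, 78, 70, 53, 41]
244 [111, 114, 112, 111, 98, 93, 79, 70, 70, 54, 39]
245 [106, 106, 109, 103, 95, 91, 77, 75, 89, 64, 46]
246 [108, 97, 101, 103, 91, 84, 76, 83, 114, 86, 44]
247 [102, 104, 99, 102, 92, 86, 84, 81, 80, 56, 37]
248 [106, 101, 101, 103, 99, 96, 85, 78, 77, 56, 42]
249 [104, 105, 101, 102, 99, 94, 83, 102, 101, 71, 40]
```

Offset confirmed at about +31 mm (tip bottom at row 232 gives z≈0.053, reported 0.0226). I'll go lower in small steps, watching the force.

Emit:
step_arm --increments '[[0,[0,0,0.3],0],[0,[0,0,0.6],0],[0,[0,0,0.7],0]]'

```text
time_s: 6.23
position: [0.4808, -0.0108, 0.016]
tool_rot: [0.764, -0.646, -0.0, 0.0]
contact_force: [-0.3, 0.8, 0.1]
grip_width: 0.0
```

Emit:
step_arm --increments '[[0,[0,0,0.3],0],[0,[0,0,0.6],0],[0,[0,0,0.9],0],[0,[0,0,0.9],0]]'

```text
time_s: 6.57
position: [0.4804, -0.0109, 0.0069]
tool_rot: [0.764, -0.646, -0.0, 0.0]
contact_force: [0.6, -1.1, -0.2]
grip_width: 0.0004
```

```bash
python3 look.py 5
```

```text
[ 0.48040718 -0.01086062  0.00686818] [ 0.61179772 -1.05804914 -0.16004337] 6.5667
```

View pics/c5.png

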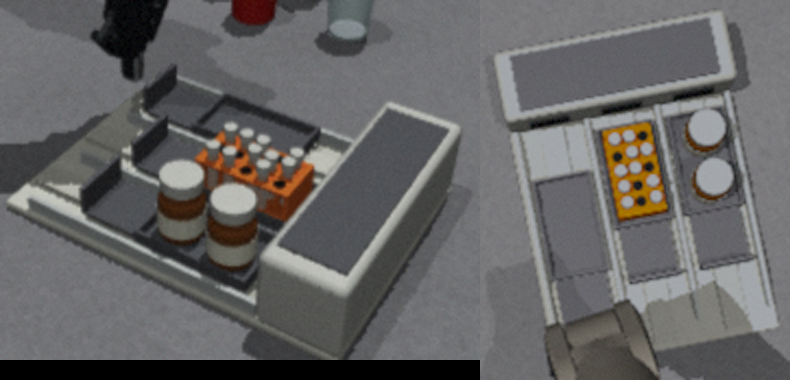

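No contact at reported z=0.007, so the bias is real and the tip is at about 38 mm, lower than the 56 mm lip top. I'll push gently, checking the force.

Emit:
step_arm --increments '[[0,[0,-0.5,0],0],[0,[0,-1,0],0],[0,[0,-1.5,0],0],[0,[0,-2,0],0],[0,[0,-2.3,0],0],[0,[0,-2.6,0],0],[0,[0,-2.9,0],0],[0,[0,-3.2,0],0],[0,[0,-3.5,0],0],[0,[0,-3.8,0],0]]'

```text
time_s: 7.5
position: [0.5181, -0.0044, 0.0073]
tool_rot: [0.764, -0.646, -0.0, 0.0]
contact_force: [-2.6, 0.8, 0.7]
grip_width: 0.0002
```

Emit:
step_arm --increments '[[0,[0,-0.4,0],0],[0,[0,-0.8,0],0],[0,[0,-1.2,0],0],[0,[0,-1.6,0],0],[0,[0,-2,0],0],[0,[0,-2.4,0],0],[0,[0,-2.8,0],0],[0,[0,-3.1,0],0],[0,[0,-3.4,0],0]]'

```text
time_s: 8.25
position: [0.5522, 0.0012, 0.0075]
tool_rot: [0.764, -0.646, 0.0, -0.0]
contact_force: [-3.2, 0.4, 0.1]
grip_width: 0.0003
```

Emit:
step_arm --increments '[[0,[0,-0.2,0],0],[0,[0,-0.4,0],0]]'

```text
time_s: 8.42
position: [0.5522, 0.001, 0.007]
tool_rot: [0.763, -0.646, -0.002, 0.003]
contact_force: [-15.1, 0.1, 11.7]
grip_width: 0.0001
```

Emit:
step_arm --increments '[[0,[0,-0.2,0],0],[0,[0,-0.3,0],0],[0,[0,-0.3,0],0]]'

```text
time_s: 8.67
position: [0.552, 0.0009, 0.0066]
tool_rot: [0.763, -0.646, -0.004, 0.005]
contact_force: [-19.4, -0.9, 13.5]
grip_width: -0.0001
```

The force rises with no motion, so the empty carrier is at its hard stop, about where the other lips stand. I'll back off and lift, then move over the tube lane behind its lip.

Emit:
step_arm --increments '[[0,[0,0.5,0],0],[0,[0,1.3,0],0],[0,[0,2.3,0],0],[0,[0,3.3,-1],0],[0,[0,3.5,-3],0],[0,[0,3.5,-6],0],[0,[0,3.5,-9],0],[0,[0,3.5,-11],0],[0,[0,3.5,-11.5],0],[0,[1,3,-11.5],0],[0,[3,1,-11.5],0],[0,[5,-1,-11.5],0],[0,[7,-2.5,-11.5],0],[0,[8.3,-3.5,-11.5],0],[0,[8.9,-3.9,-11.5],0],[0,[8.9,-3.9,-11.5],0],[0,[8.9,-3.9,-11.5],0]]'

```text
time_s: 10.08
position: [0.611, -0.0789, 0.1212]
tool_rot: [0.763, -0.646, -0.001, 0.001]
contact_force: [-0.6, 0.4, -0.0]
grip_width: -0.0002
```

```bash
python3 look.py 6; python3 - <<'E'
from h import *
p=get_obs()['position'];yaw=np.radians(9.55); ex=np.array([np.cos(yaw),np.sin(yaw),0]);ey=np.array([-ex[1],ex[0],0]);F=np.array([0.4953,-0.0983,0])
print((p-F)@ex,(p-F)@ey)
E
```

```text
[ 0.6110053  -0.07893981  0.12120742] [-0.63904482  0.39631117 -0.02608786] 10.0833
0.1174312927151903 0.0009868529746431755
```

View pics/c6.png

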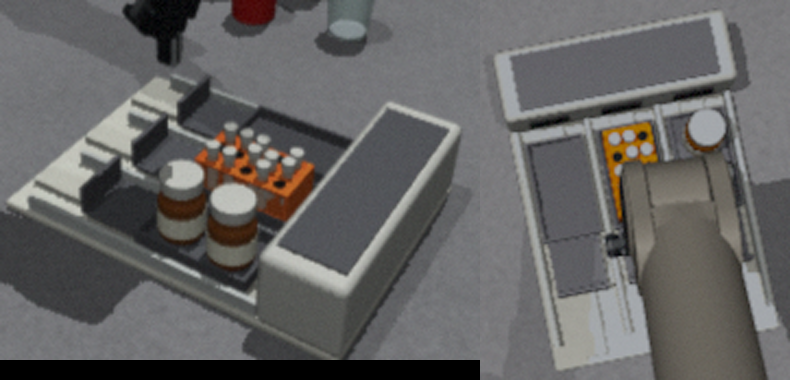

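The empty lip is now in line with the other two. The tip is over the bare tongue of the tube carrier (s=0.117, lip plane ≈0.084–0.090, tray from ≈0.156). I'll descend to just above lip height and check.

Emit:
step_arm --increments '[[0,[0,0,2],0],[0,[0,0,4],0],[0,[0,0,6],0],[0,[0,0,7.5],0],[0,[0,0,8.5],0],[0,[0,0,9],0],[0,[0,0,9],0]]'

```text
time_s: 10.77
position: [0.6111, -0.0784, 0.0317]
tool_rot: [0.764, -0.645, -0.001, 0.0]
contact_force: [0.0, 0.6, 0.7]
grip_width: -0.0002
```

```bash
python3 look.py 7; python3 - <<'E'
from h import *
a=cv2.imread('pics/s7.png')[180:300,270:390]
cv2.imwrite('pics/z7.png',cv2.resize(a,(600,600),interpolation=2))
E
```

```text
[ 0.61112954 -0.078359    0.03172617] [0.03048941 0.55140766 0.6884439 ] 10.7667
```

View pics/z7.png

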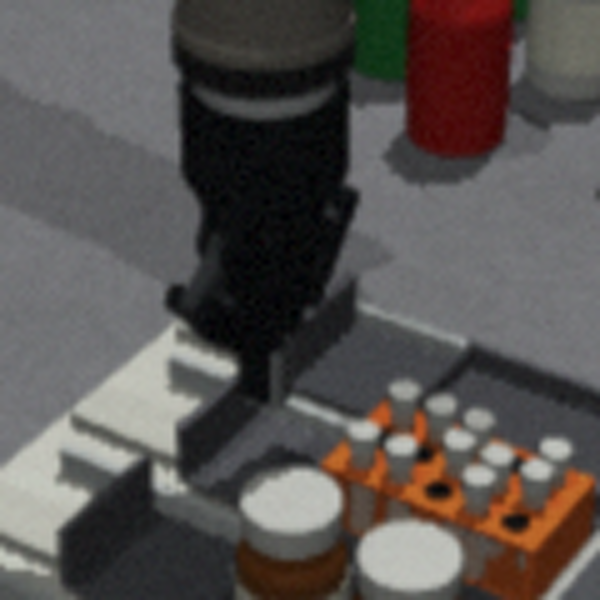

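The tip (zoom 262,402; full image ≈322,260) hangs behind the tube lip, clear of the rack. I'll go down beside the tongue in small steps.

Emit:
step_arm --increments '[[0,[0,0,0.4],0],[0,[0,0,0.8],0],[0,[0,0,1.2],0],[0,[0,0,1.6],0],[0,[0,0,1.6],0]]'

```text
time_s: 11.28
position: [0.6113, -0.079, 0.0156]
tool_rot: [0.764, -0.646, -0.001, 0.0]
contact_force: [-0.0, 0.5, 0.1]
grip_width: 0.0002
```

Emit:
step_arm --increments '[[0,[0,0,0.3],0],[0,[0,0,0.6],0],[0,[0,0,0.8],0],[0,[0,0,0.8],0]]'

```text
time_s: 11.62
position: [0.6117, -0.079, 0.008]
tool_rot: [0.764, -0.646, -0.0, 0.0]
contact_force: [-0.4, -0.5, -0.4]
grip_width: -0.0001
```

```bash
python3 look.py 8; python3 - <<'E'
from h import *
p=list(get_obs()['position'][:2])
for z in(.025,.035,.045): print(z,proj(load('pics/s8.png'),p+[z]).round(1))
a=cv2.imread('pics/s8.png')[180:300,270:390]
cv2.imwrite('pics/z8.png',cv2.resize(a,(600,600),interpolation=2))
E
```

```text
[ 0.611655   -0.07897436  0.00795248] [-0.41656905 -0.4563191  -0.38505408] 11.6167
0.025 [323.2 273.2]
0.035 [323.1 270. ]
0.045 [323.1 266.8]
```

View pics/z8.png

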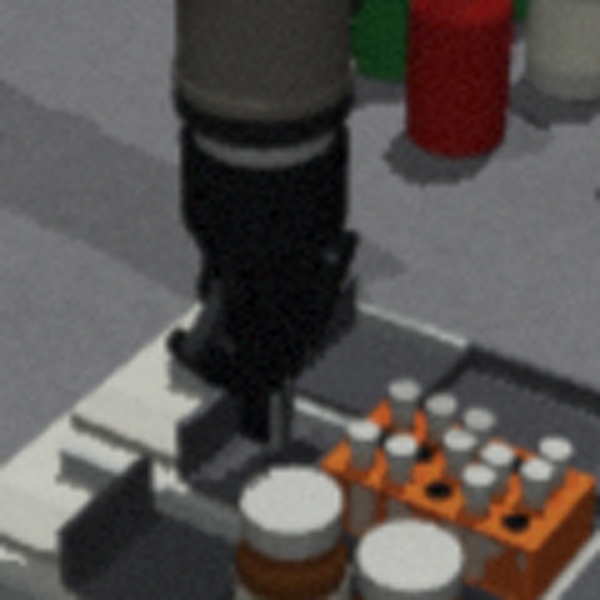

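The tip is about 16 mm below the lip's top edge, behind it, with no contact. I'll drop 5 mm more and draw (tool +y) gently.

Emit:
step_arm --increments '[[0,[0,0,0.3],0],[0,[0,0,0.5],0],[0,[0,0.3,0.5],0],[0,[0,0.6,0.5],0],[0,[0,0.9,0.5],0],[0,[0,1.2,0.5],0],[0,[0,1.5,0.5],0],[0,[0,1.8,0.5],0],[0,[0,2.1,0.5],0],[0,[0,2.4,0.5],0],[0,[0,2.7,0.5],0],[0,[0,3,0.5],0],[0,[0,3.3,0.5],0]]'

```text
time_s: 12.8
position: [0.5796, -0.0848, 0.0037]
tool_rot: [0.763, -0.646, 0.0, -0.0]
contact_force: [2.7, -0.9, -0.3]
grip_width: 0.0001
```

```bash
cat > m.py <<'E'
import sys
from h import *
n=sys.argv[1]; d=snap('top',f'pics/t{n}.png'); a=d['frame']
hsv=cv2.cvtColor(a,41); m=cv2.inRange(hsv,(8,150,80),(25,255,255)); m[:150]=0;m[330:]=0;m[:,:280]=0;m[:,364:]=0
yaw=np.radians(9.55); ex=np.array([np.cos(yaw),np.sin(yaw),0]);ey=np.array([-ex[1],ex[0],0]);F=np.array([0.4953,-0.0983,0])
v,u=np.nonzero(m); 
if len(u):
    P=np.array([ray(d,x,y,.06)-F for x,y in zip(u,v)]); print('rack n',len(u),'s',np.percentile(P@ex,[1,99]).round(4),'y',np.percentile(P@ey,[1,99]).round(4))
o=get_obs();p=o['position']-F;print('tcp s,y,z',p@ex,p@ey,p[2],o['contact_force'],o['time_s'])
E
python3 m.py 9
python3 -c "
from h import *
" 
```

```text
rack n 568 s [0.1604 0.2626] y [-0.0284  0.0344]
tcp s,y,z 0.08443265451455914 -0.0006542543532831753 0.003588754330882238 [ 1.11337356 -0.39603385  0.5783844 ] 12.85
```

A steady ~2.7 N pull means the lip is hooked and sliding. I'll continue drawing.

Emit:
step_arm --increments '[[0,[0,0.3,0],0],[0,[0,0.8,0],0],[0,[0,1.3,0],0],[0,[0,1.8,0],0],[0,[0,2.3,0],0],[0,[0,2.8,0],0],[0,[0,3.3,0],0],[0,[0,3.8,0],0],[0,[0,4.3,0],0],[0,[0,4.8,0],0],[0,[0,5.3,0],0],[0,[0,5.8,0],0],[0,[0,6.3,0],0],[0,[0,6.8,0],0],[0,[0,7.3,0],0],[0,[0,7.7,0],0],[0,[0,8.1,0],0],[0,[0,8.4,0],0],[0,[0,8.7,0],0],[0,[0,9,0],0]]'

```text
time_s: 14.52
position: [0.4905, -0.0995, 0.0035]
tool_rot: [0.764, -0.646, 0.0, 0.0]
contact_force: [2.4, -0.5, 1.9]
grip_width: -0.0003
```

Emit:
step_arm --increments '[[0,[0,0.2,0],0],[0,[0,0.4,0],0],[0,[0,0.6,0],0],[0,[0,0.8,0],0]]'

```text
time_s: 14.85
position: [0.4827, -0.1008, 0.0035]
tool_rot: [0.764, -0.646, 0.0, -0.0]
contact_force: [2.0, -0.9, -0.8]
grip_width: -0.0
```

Emit:
step_arm --increments '[[0,[0,0.2,0],0],[0,[0,0.4,0],0]]'

```text
time_s: 15.02
position: [0.4788, -0.1014, 0.0035]
tool_rot: [0.764, -0.646, 0.0, -0.0]
contact_force: [2.5, -0.8, 0.2]
grip_width: -0.0002
```

```bash
python3 m.py 10
```

```text
rack n 556 s [0.0488 0.161 ] y [-0.0244  0.0327]
tcp s,y,z -0.01747137604507598 -0.00031396024775809346 0.0034132742300243685 [ 1.35982649 -0.95873452  0.83765071] 15.0667
```

Nearly at the stop; I'll go on in 2 mm steps.

Emit:
step_arm --increments '[[0,[0,0.2,0],0],[0,[0,0.4,0],0]]'

```text
time_s: 15.23
position: [0.4779, -0.1013, 0.0039]
tool_rot: [0.764, -0.645, 0.002, -0.002]
contact_force: [12.3, 0.4, -9.0]
grip_width: 0.0001
```

Emit:
step_arm --increments '[[0,[0,0.2,0],0],[0,[0,0.4,0],0]]'

```text
time_s: 15.4
position: [0.4781, -0.1011, 0.0046]
tool_rot: [0.764, -0.645, 0.004, -0.005]
contact_force: [21.0, 3.2, -15.3]
grip_width: 0.0
```

Emit:
step_arm --increments '[[0,[0,0.15,0],0],[0,[0,0.3,0],0]]'

```text
time_s: 15.57
position: [0.4782, -0.1009, 0.0051]
tool_rot: [0.764, -0.645, 0.006, -0.007]
contact_force: [25.0, 3.9, -17.0]
grip_width: -0.0003
```

Hard stop reached (25 N, no motion). Next: unhook forward, lift straight up, and move aside.

Emit:
step_arm --increments '[[0,[0,-0.5,0],0],[0,[0,-1,0],0],[0,[0,-1.5,0],0],[0,[0,-2.2,0],0],[0,[0,-2.2,0],0],[0,[0,-2.2,-1],0],[0,[0,-2.2,-3],0],[0,[0,-2.2,-6],0],[0,[0,-2.2,-9],0],[0,[0,-2.2,-12],0],[0,[0,-2.2,-15],0],[0,[2,-2.2,-17],0],[0,[5,-2.2,-18],0],[0,[8,-2.2,-18],0],[0,[11,-2.2,-18],0],[0,[14,-2.2,-18],0],[0,[17,-2.2,-18],0],[0,[20,-2.2,-18],0],[0,[22,-2.2,-18],0],[0,[22,-2.2,-18],0]]'

```text
time_s: 17.23
position: [0.5245, -0.3221, 0.1837]
tool_rot: [0.761, -0.648, 0.0, 0.001]
contact_force: [-0.9, -0.7, 0.1]
grip_width: -0.0
```

```bash
python3 m.py 11; python3 - <<'E'
from h import *
snap('scene','pics/s11.png')
yaw=np.radians(9.55); ex=np.array([np.cos(yaw),np.sin(yaw),0]);ey=np.array([-ex[1],ex[0],0]);F=np.array([0.4953,-0.0983,0])
s=np.arange(-.06,.28,.002)
for f in('top0','t11'):
    d=load(f'pics/{f}.png');g=cv2.cvtColor(cv2.imread(f'pics/{f}.png'),6).astype(np.float32)
    for name,o in(('empty',.09),('tube',0),('bottle',-.091)):
        pr=0
        for b in np.linspace(-.02,.02,9):
            u=np.float32([proj(d,F+ex*a+ey*(o+b)+[0,0,.056]) for a in s]);pr=pr+cv2.remap(g,u[:,:1],u[:,1:],1)[:,0]/9
        print(f,name,pr[::2].astype(int).tolist())
# change between first and last scene picture, outside arm
a,b=[cv2.GaussianBlur(cv2.imread(f'pics/{f}.png'),(5,5),0) for f in('scene0','s11')]
m=(cv2.absdiff(a,b).max(2)>45).astype(np.uint8)
n,_,st,c=cv2.connectedComponentsWithStats(m)
print([st[i].tolist() for i in range(1,n) if st[i,4]>25])
E
```

```text
rack n 562 s [0.0475 0.1596] y [-0.0239  0.0327]
tcp s,y,z -0.007523343255083443 -0.22256902417755164 0.1835387038676387 [0.29661125 0.86223236 0.37812077] 17.2833
top0 empty [114, 113, 114, 114, 115, 113, 113, 113, 113, 114, 115, 115, 115, 113, 132, 158, 156, 157, 157, 157, 157, 156, 158, 155, 108, 97, 83, 91, 100, 101, 100, 100, 101, 101, 100, 99, 99, 99, 100, 99, 99, 95, 87, 94, 99, 99, 99, 98, 99, 99, 98, 99, 99, 98, 99, 99, 99, 98, 98, 97, 98, 97, 97, 98, 97, 97, 97, 97, 97, 97, 96, 97, 83, 79, 136, 155, 156, 157, 156, 157, 157, 157, 156, 155, 155]
top0 tube [114, 115, 115, 115, 115, 115, 115, 115, 114, 115, 115, 114, 115, 115, 121, 156, 158, 154, 154, 156, 156, 155, 156, 156, 156, 156, 155, 156, 157, 155, 157, 156, 155, 156, 157, 157, 123, 90, 88, 87, 97, 98, 98, 97, 98, 98, 98, 97, 97, 97, 97, 96, 96, 95, 78, 92, 69, 73, 111, 109, 99, 105, 114, 122, 108, 97, 106, 113, 123, 110, 92, 105, 112, 121, 110, 96, 111, 122, 129, 115, 93, 99, 112, 126, 119]
top0 bottle [116, 116, 115, 115, 115, 114, 113, 114, 114, 115, 114, 114, 113, 113, 111, 146, 158, 157, 155, 156, 156, 156, 156, 155
[... 1220 characters left out ...]
 157, 156, 155, 155, 154, 154, 153, 151, 151, 152, 151, 151, 152, 151, 151, 137, 73, 82, 81, 87, 86, 86, 85, 85, 86, 85, 86, 86, 85, 86, 86, 85, 85, 77, 83, 84, 77, 63, 75, 114, 137, 148, 153, 154, 154, 151, 150, 147, 136, 115, 88, 77, 68, 59, 94, 125, 136, 144, 145, 147, 149, 149, 146, 141]
[[0, 0, 20, 24, 217], [110, 0, 97, 57, 3062], [143, 63, 5, 14, 26], [200, 82, 10, 13, 77], [209, 84, 7, 26, 113], [169, 146, 11, 7, 52], [172, 156, 14, 29, 264], [0, 172, 32, 46, 912], [103, 186, 124, 123, 3197], [0, 213, 160, 170, 4367], [267, 231, 134, 76, 3005], [329, 237, 12, 15, 75], [346, 243, 17, 8, 68], [392, 259, 14, 7, 47], [312, 271, 7, 6, 33], [203, 328, 11, 10, 53], [123, 342, 80, 59, 2032]]
```

```bash
python3 - <<'E'
from h import *
for nm,lo,hi,box in(('tipbox',(105,150,40),(130,255,255),(230,310,460,540)),('green',(50,150,40),(75,255,255),(270,370,100,230)),('red',(0,180,60),(6,255,255),(270,330,190,250))):
    for f in('top0','t11'):
        h=cv2.cvtColor(cv2.imread(f'pics/{f}.png'),40);r=box;m=cv2.inRange(h[r[0]:r[1],r[2]:r[3]],lo,hi);v,u=np.nonzero(m)
        print(nm,f,len(u),u.mean()+r[2] if len(u) else 0,v.mean()+r[0] if len(u) else 0)
job_done()
E
```

```text
tipbox top0 216 483.6666666666667 273.8425925925926
tipbox t11 1 484.0 291.0
green top0 1717 159.06930693069307 325.38963308095515
green t11 1778 159.34758155230597 325.46456692913387
red top0 462 216.8181818181818 299.7748917748918
red t11 460 216.90217391304347 300.04347826086956
the job is handed in; nothing more can be done
```

```bash
python3 - <<'E'
from h import *
for f in('scene0','s11'):
    h=cv2.cvtColor(cv2.imread(f'pics/{f}.png'),40)[280:370,120:215];m=cv2.inRange(h,(105,120,25),(130,255,255));v,u=np.nonzero(m);print(f,len(u),u.min()+120,u.max()+120,v.min()+280,v.max()+280)
E
```

```text
scene0 968 134 201 321 360
s11 973 134 201 321 360
```

The empty carrier is pushed fully home and the tube carrier is drawn out to its stop, in that order. The job is handed in, with the robot clear of everything at 17.3 s.

- **Empty carrier:** I pushed its lip in with shut fingertips until the force rose to about 19 N with no motion. In the top view its lip now sits at the same distance along the lane as the bottle carrier's lip.
- **Tube carrier:** I hooked the fingertips behind its lip and pulled at about 2.5 N, until 25 N gave no further motion. The fingertips travelled about 119 mm from the estimated contact point, and the near edge of the rack mask moved about 113 mm. I never touched the rack; 1–2 mm of that gap may be its play in the tray, the rest mask error because the arm hid part of it in one picture.
- **Everything else:** The bottle carrier's position is unchanged, and so are the green and red bottles. I did not check the beaker or the white buffer bottle separately, but the arm never went near them.

**What disagreed:**
- **Reported height:** With the fingers shut, the tip was really about 31 mm higher than the reported z. My first push passed over the empty lip without touching it. I found this in the scene view, backed out, lowered the tip and pushed again.
- **Tip box:** My last top-view check lost sight of it, probably behind the arm or its shadow. I had already handed in when I checked the saved scene pictures, which show its blue outline in the same place before and after.

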